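# Slide the tall bottle crate into its parking corner on the clean bench

### The arm

A 6-joint arm with a two-finger parallel gripper is mounted at the origin on the work surface. World frame = base frame: x ahead of the robot, y to its left, z up, the work surface at z = 0. Lengths are in mm, angles in degrees, forces in N, time in s.
With the tool pointing down it reaches from about 350 to 850 mm from the base axis. Payload 8.1 kg.
Tool frame: the origin (TCP) lies midway between the tips of the shut fingers; the grasp point (between the pads) lies 19 mm behind it (r.grip_depth is the distance from the TCP to the grasp point, in mm); z points along the fingers, y is the direction in which the jaws open and shut (so a half turn about z gives the same grasp; the last joint's range is limited). The gripper opens to 85 mm and grips with 20 to 120 N. Pads are 22 mm wide; open, the fingers measure 114 mm over their backs; the gripper's body (76 mm by 85 mm) begins 54 mm behind the grasp point. The pads swing forward as they close: fully open they stand 13 mm farther back than shut.
Start: joints at [-73.018, 7.471, 85.268, -0, 87.261, -4.893], TCP at [223.575, -556.794, 231.292] pointing down, gripper open.
Joint ranges: [-169.43, 169.43], [-51.17, 129.36], [1.28, 143.12], [-76.62, 256.62], [0, 156.53], [-152.29, 152.29]. Speed limits (degrees/s): [136.94, 136.94, 159.86, 180, 180, 180].

### API

Orientations are given as [roll, pitch, yaw] about the fixed x, y, z axes, in that order (R = Rz(yaw) Ry(pitch) Rx(roll)).
In Python, from bench import r, imaging gives the robot as it stands.
- The arm moves only by the shell command python3 -m creep 'ROWS' [FORCE]. ROWS is text: rows parted by semicolons, each of 7 numbers parted by spaces: the shift along the tool's x, y, z in cm, then the turn, a rotation vector about the tool's x, y, z in degrees, then the finger opening in cm, from 0 to 8.54. In form: dx dy dz ax ay az gripper; .... A call has 1 to 20 rows; each row is the pose to reach, as a shift and turn from the pose measured when the call began, along the tool's axes at that moment; what a row does not reach only later rows make up. A row lasts 1/10 s, in which the tool goes at most 50 mm and 8.59 degrees, less where a joint would pass 70% of its speed; a pose out of reach is approached as far as the arm can. A call with a gripper value outside its range is refused whole. The fingers move at their own pace and stop on an object; FORCE is the grip in N (left out, the last holds). Time passes only in rows, so rows that repeat a pose let the fingers close. It gives the time, the measured TCP pose, the force and the opening at its end, in the units of the state.
- r.sense(): the state, without advancing time (a new reading comes with each control period).
- imaging.snapshot(name): name is "scene" or "top" or "wrist"; returns the picture (400x640x3 uint8, red, green, blue); there is no depth.
- imaging.camera_info(name): a dict with "camera_matrix" (3x3 intrinsics, pixels), "k1" (the pictures are not rectified: a ray, as slopes to the right and down, at radius r is drawn at 1 + k1 r^2 times it, then the intrinsics apply), "R" (3x3) and "t" (3): a world point X has camera coordinates R X + t. Camera axes: x right, y down, z forward; pixel columns grow to the right and rows downward; lengths in mm; the calibration is good to about 2 mm. A picture is of the moment at which its call begins: read the wrist's pose just before it. camera_info takes no time and is no camera call; for the wrist camera it gives the pose at the moment of the call.
- r.hand_in(): hands the job in, once; it reports no verdict.
The state is a dict: "time": time; "joint_pos": joint angles; "qd": joint speeds; "joint_efforts": joint torques, N m; "tool_pos": TCP position; "tcp_rot": TCP orientation; "ft_force": force on the tool from outside, world axes, zero at the start; "wrist_torque": the same for the moment, N m; "finger_gap": finger opening in mm.
Only numpy, scipy, OpenCV 4.12 (cv2) and the standard library are available. Lean on these libraries where they do the work, as an engineer would, in place of code of your own. Each camera call takes 0.05 s, during which the arm holds its last target.

### The job

The tall, heavy bottle crate is standing in the middle of the clean bench's work area and must go back to its parking corner. Push it with the fingers low, near its base, so that it slides upright without tipping, until it stands square against the long rail and up against the white stop block at the rail's one end, with no more than a few millimetres of gap at either; then let go of it. Do not grip, lift or tip it, keep off its upper frame and its handle, and leave everything else where it is.

Things in the scene. Friction and masses are not known exactly. Their poses are not given: they have to be found in the camera images.
- crate: Tall grey bottle crate, loose, about 0.9 kg. Tub 100 mm (its x) by 120 mm (its y), 55 mm high, upright sides; on it, 12 mm in all round, an open frame to 150 mm with four fixed amber bottles (caps to 169 mm); steel handle along y to 205 mm. Origin: centre of underside; x points away from the robot, up to 20 degrees off the rail's x. Slides under 3 to 10 N; can tip if pushed high.
- rail: The fixed dark steel rail standing on the worktop, 620 mm long, 14 mm thick, 40 mm high. Origin: on its front face (the face towards the robot), mid-length, at the worktop. x is normal to the face, pointing away from the robot; y runs along the rail. Four 30 mm foot pads and screws lie behind it.
- stop: The fixed white rectangular stop block in front of the rail near one of its ends (left or right), 100 mm along the rail's x, 40 mm along the rail's y, 50 mm high; its rear end stands 10 mm off the rail's face. Origin: centre of its underside; axes parallel to the rail's.
- tap: The fixed round brass gas tap in front of the rail near its other end, 50 mm across at the foot, 54 mm high. Origin: centre of its underside. Not to be used as the stop.
- dish: Bystander, loose: low open round clear dish with wooden sticks, 80 mm across, 14 mm high. Origin: centre of its underside.
- tube_rack: Bystander, loose: low blue tube rack, 75 x 60 mm, 24 mm high. Origin: centre of its underside.
- reagent: Bystander, loose: small clear bottle with a black cap, 48 mm across, 110 mm high. Origin: centre of its underside.
- jar: Bystander, loose: glass jar with a white lid, 84 mm across, 120 mm high. Origin: centre of its underside.
- tip_box: Bystander, loose: red tip box with a clear cover, 85 x 120 mm, 70 mm high. Origin: centre of its underside.
- beaker: Bystander, loose: open glass beaker, 70 mm across, 90 mm high. Origin: centre of its underside.
Things that resemble listed ones, but are neither listed nor needed, are in the scene too. What is shaped like the stop but yellow is not meant.

How it is judged:
By the outcome, as a careful person would: the job done as asked, in the order asked, and still so for the second after the job is handed in, with the robot touching nothing.
It also fails if it takes over 64 s, if anything falls off the work surface, if the arm or the gripper's body presses on something with over 40 N, if the wrist force passes 120 N, or if a joint passes its speed limit or range.

## Working session

There is one attempt and no reset: what is moved stays moved. The work goes in short steps, Python scripts to look and compute and a shell command to move; the robot and the scene stay as the last step left them, time stands still between calls to the robot, and variables do not carry over. Pictures are saved under pics/ and viewed, and the job is handed in when it is done.

```bash
ls; mkdir -p pics; python3 - <<'E'
from bench import r, imaging
import cv2, numpy as np
np.set_printoptions(precision=4,suppress=True)
print(r.sense())
for n in ("scene","top"):
    im=imaging.snapshot(n); cv2.imwrite(f"pics/{n}0.png",im[:,:,::-1])
    print(n,imaging.camera_info(n))
print(imaging.camera_info("wrist"))
E
```

```text
pics
{'time': 0.0, 'joint_pos': array([-73.019 ,   7.5167,  85.3296,  -0.0015,  87.2602,  -4.8951]), 'qd': array([ 0.1079,  0.0688,  0.102 ,  0.0106,  0.0292, -0.0222]), 'joint_efforts': array([  0.0021, -56.9398, -50.055 ,  -0.0001,   0.0152,  -0.0001]), 'tool_pos': array([ 223.3933, -556.2742,  230.2256]), 'tcp_rot': array([-179.8939,   -0.0076,   21.8762]), 'ft_force': array([-1.0835,  0.1515, -0.8241]), 'wrist_torque': array([ 0.0028, -0.0367, -0.0033]), 'finger_gap': 85.37218518823389}
scene {'camera_matrix': array([[367.3396,   0.    , 321.1781],
       [  0.    , 367.3396, 196.0483],
       [  0.    ,   0.    ,   1.    ]]), 'k1': -0.05946748994855086, 'R': array([[-0.1629,  0.9866,  0.0102],
       [ 0.8474,  0.1452, -0.5108],
       [-0.5054, -0.0746, -0.8597]]), 't': array([  84.0887, -399.9083, 1466.204 ])}
top {'camera_matrix': array([[459.4893,   0.    , 313.5133],
       [  0.    , 459.4893, 197.1893],
       [  0.    ,   0.    ,   1.    ]]), 'k1': -0.01296149572998466, 'R': array([[-0.0105, -0.9998, -0.0167],
       [-0.9956,  0.012 , -0.0924],
       [ 0.0926,  0.0157, -0.9956]]), 't': array([  27.2113,  509.3719, 1331.0968])}
{'camera_matrix': array([[310.6779,   0.    , 327.0387],
       [  0.    , 310.6779, 197.3442],
       [  0.    ,   0.    ,   1.    ]]), 'k1': -0.019648992995036967, 'R': array([[ 0.3736, -0.9276, -0.0019],
       [-0.8839, -0.3566,  0.3027],
       [-0.2815, -0.1114, -0.9531]]), 't': array([-598.5956,  -39.6109,  379.9806])}
```

View pics/scene0.png

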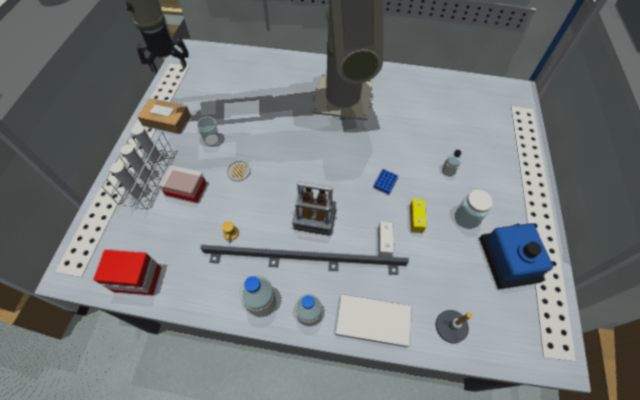

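View pics/top0.png

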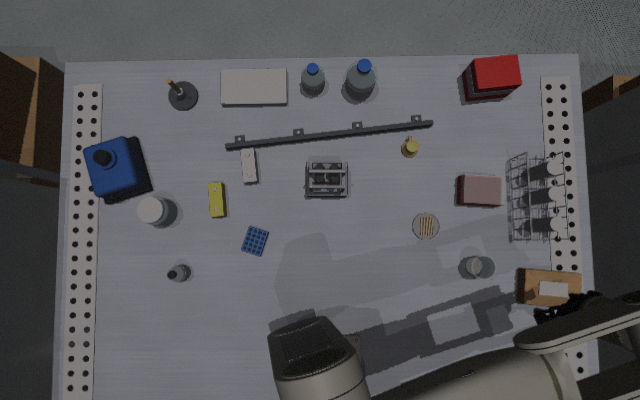

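The top view shows the white stop at (249,166), left end of the rail; the yellow look-alike is at (217,200), the tap is at (411,148) and the crate at (326,180). The rail runs from (227,147) to (432,123). Next I'll check these in a close crop.

```bash
python3 - <<'E'
import cv2
im=cv2.imread("pics/top0.png")
c=im[110:230,200:360]; cv2.imwrite("pics/topcrop.png",cv2.resize(c,None,fx=5,fy=5,interpolation=cv2.INTER_CUBIC))
c=im[100:220,300:460]; cv2.imwrite("pics/topcrop2.png",cv2.resize(c,None,fx=5,fy=5,interpolation=cv2.INTER_CUBIC))
im=cv2.imread("pics/scene0.png")
c=im[170:290,270:430]; cv2.imwrite("pics/scrop.png",cv2.resize(c,None,fx=5,fy=5,interpolation=cv2.INTER_CUBIC))
E
```

```text
(no output)
```

View pics/topcrop.png

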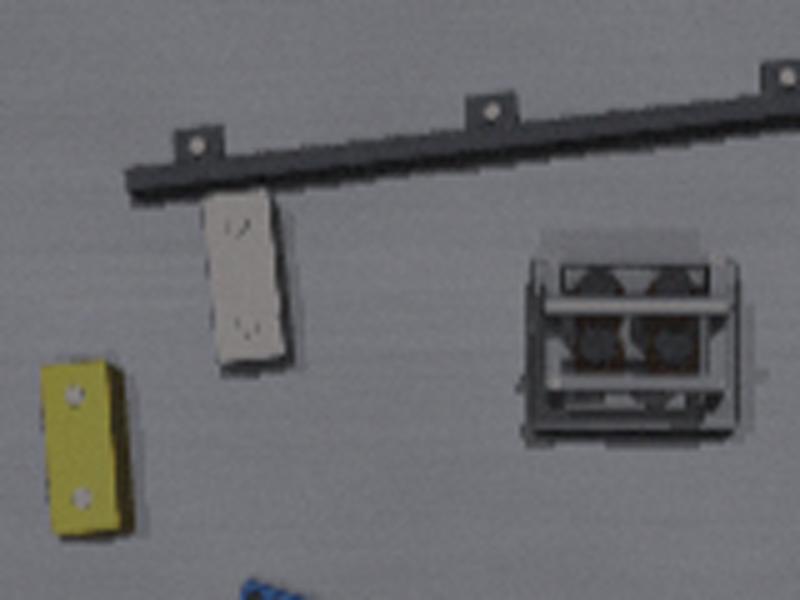

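View pics/topcrop2.png

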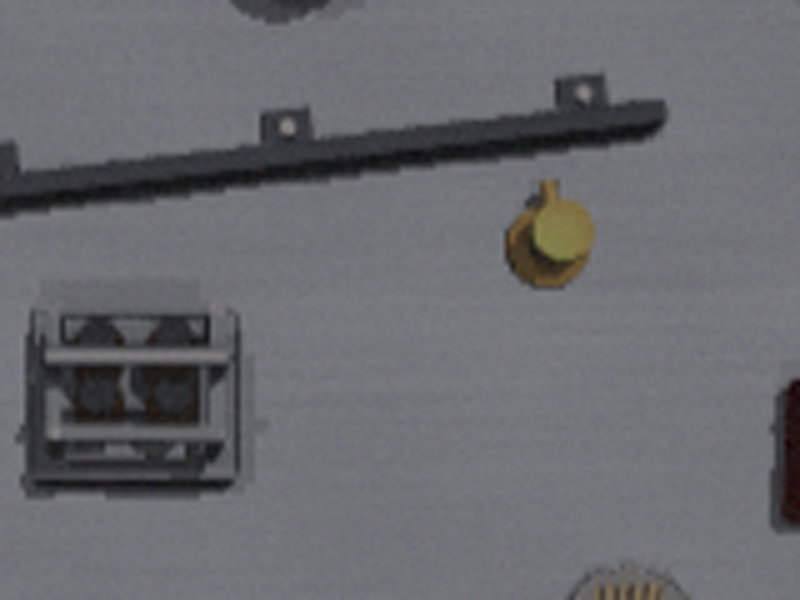

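View pics/scrop.png

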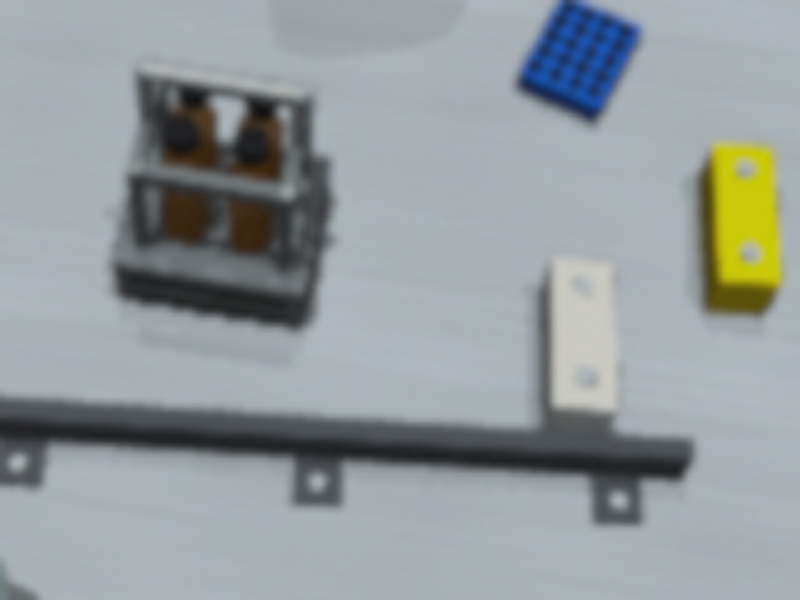

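```bash
cat > h.py <<'E'
import numpy as np, cv2
from scipy.optimize import least_squares
from scipy.spatial.transform import Rotation as Ro
from bench import r, imaging
np.set_printoptions(precision=2,suppress=True)
def proj(ci,X):
    c=np.asarray(X,float).reshape(-1,3)@ci["R"].T+ci["t"]; s=c[:,:2]/c[:,2:]
    s=s*(1+ci["k1"]*(s**2).sum(1,keepdims=True)); K=ci["camera_matrix"]
    return np.c_[s[:,0]*K[0,0]+K[0,2],s[:,1]*K[1,1]+K[1,2]]
def pose(p,L):
    x,y,a=p; a=np.radians(a); L=np.asarray(L,float)
    return np.c_[x+L[:,0]*np.cos(a)-L[:,1]*np.sin(a), y+L[:,0]*np.sin(a)+L[:,1]*np.cos(a), L[:,2]]
def box(a,b,h,z0=0): return [(sx*a/2,sy*b/2,z) for z in (z0,h) for sx,sy in((-1,-1),(1,-1),(1,1),(-1,1))]
E_=[(0,1),(1,2),(2,3),(3,0),(4,5),(5,6),(6,7),(7,4),(0,4),(1,5),(2,6),(3,7)]
def overlay(im,ci,things,f,org,out,size):
    x0,y0=org; c=im[y0:y0+size[1],x0:x0+size[0]]
    c=cv2.resize(c,None,fx=f,fy=f,interpolation=cv2.INTER_CUBIC)
    for W,col in things:
        q=(proj(ci,W)+0.5-[x0,y0])*f-0.5
        for i,j in E_: cv2.line(c,tuple(np.round(q[i]).astype(int).tolist()),tuple(np.round(q[j]).astype(int).tolist()),col,1)
    cv2.imwrite(out,c)
E
cat > fit.py <<'E'
from h import *
ct,cs=imaging.camera_info("top"),imaging.camera_info("scene")
def un(P,org,f=5): return (np.array(P)+.5)/f-.5+np.array(org)
A,B,C=(200,110),(300,100),(270,170)
def fit(obs,p0):
    return least_squares(lambda p:np.concatenate([(proj(ci,pose(p,L))-px).ravel() for ci,L,px in obs]),p0)
st=[(50,20,50),(50,-20,50),(-50,-20,50),(-50,20,50)]
s=fit([(ct,st,un([(205,195),(270,187),(285,355),(222,362)],A)),
 (cs,[(-50,-20,50),(-50,20,50),(50,20,50),(50,-20,50)],un([(553,258),(612,262),(615,410),(550,410)],C))],[700,150,5]); print("stop",s.x,s.fun)
t=[(50,60,55),(50,-60,55),(-50,-60,55),(-50,60,55)]
c=fit([(ct,t,un([(530,262),(735,262),(738,430),(530,432)],A)),
 (cs,[(50,-60,0),(50,60,0)],un([(118,293),(303,325)],C))],[600,0,0]); print("crate",c.x,c.fun)
rl=fit([(ct,[(0,310,40)],un([(130,187)],A)),(ct,[(0,-310,40)],un([(666,120)],B))],[800,0,5]); print("rail",rl.x,rl.fun)
np.save("fit.npy",[s.x,c.x,rl.x])
E
python3 fit.py; python3 - <<'E'
from h import *
s,c,rl=np.load("fit.npy")
R_=[(a,b,z) for z in(0,40) for a,b in((0,-310),(14,-310),(14,310),(0,310))]
th=[(pose(s,box(100,40,50)),(0,0,255)),(pose(c,box(100,120,55)),(0,255,0)),(pose(rl,R_),(255,255,0))]
for n,o in(("top",(210,100)),("scene",(200,170))):
    im=cv2.imread(f"pics/{n}0.png"); overlay(im,imaging.camera_info(n),th,3.5,o,f"pics/ov_{n}.png",(228,120))
st=r.sense(); ci=imaging.camera_info("wrist")
Rt=Ro.from_euler("xyz",st["tcp_rot"],degrees=True).as_matrix()
print("cam in tool",Rt.T@(-ci["R"].T@ci["t"]-st["tool_pos"]), "cam z in tool",Rt.T@ci["R"][2])
E
```

```text
stop [606.64 210.77   5.2 ] [-0.69 -0.63 -0.13 -0.44 -0.09 -0.34 -1.15 -0.33 -1.29 -0.75 -0.1  -0.66
  0.1   0.09 -0.5  -0.84]
crate [558.76 -16.04  -0.37] [-0.26  0.15  0.13 -0.13 -0.1   0.62 -0.18  0.45 -0.5   0.79 -0.15  0.41]
rail [691.03 -26.64   5.75] [-0.8   0.07  0.79 -0.11]
cam in tool [  77.85   -0.53 -142.64] cam z in tool [-0.3   0.    0.95]
```

View pics/ov_top.png

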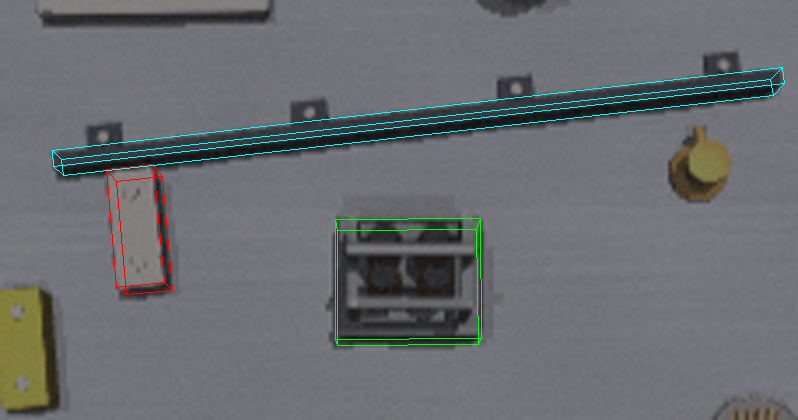

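View pics/ov_scene.png

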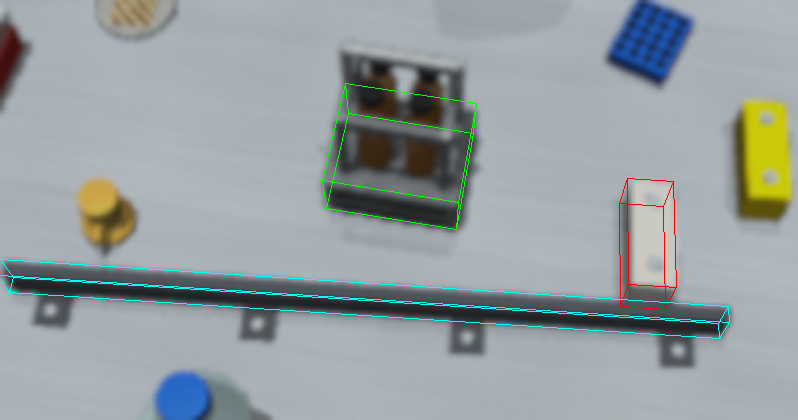

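The overlay confirms the choice of stop: white, 10 mm off the rail. In rail coordinates, the crate (origin -130.6, 23.8, turned -6.1°) has to get to (-50, 164.7, 0°). First move: up high, to behind the crate's robot side.

```bash
cat >> h.py <<'E'
S_,C_,RL=np.load("fit.npy")
a_=np.radians(RL[2]); RR=np.array([[np.cos(a_),-np.sin(a_),0],[np.sin(a_),np.cos(a_),0],[0,0,1]]); R0=np.array([RL[0],RL[1],0])
def front(th):
    s,c=np.sin(np.radians(th)),np.cos(np.radians(th))
    return RR@np.array([[-c,0,-s],[0,1,0],[s,0,-c]]).T
def side(th):
    s,c=np.sin(np.radians(th)),np.cos(np.radians(th))
    return RR@np.array([[-1,0,0],[0,c,s],[0,s,-c]]).T
def loc():
    st=r.sense(); p=RR.T@(st["tool_pos"]-R0); return st,p
def row(pl,Rg):
    st,p=loc(); Rt=Ro.from_euler("xyz",st["tcp_rot"],degrees=True).as_matrix()
    print("t",st["time"],"now",p,"F",RR.T@st["ft_force"],"gap",st["finger_gap"],"j",st["joint_pos"],"-> row",Rt.T@(R0+RR@np.array(pl)-st["tool_pos"])/10,Ro.from_matrix(Rt.T@Rg).as_rotvec(degrees=True))
E
python3 -c "
from h import *
row([-245,24,230],front(0)); row([-245,24,230],front(22))"
```

```text
t 0.1 now [-518.25 -480.21  230.34] F [-0.67 -0.74 -0.64] gap 85.25596839873901 j [-73.02   7.51  85.32   0.    87.26  -4.89] -> row [ 40.26 -40.84   0.11] [  -0.01   -0.13 -163.87]
t 0.1 now [-518.25 -480.21  230.34] F [-0.67 -0.74 -0.64] gap 85.25596839873901 j [-73.02   7.51  85.32   0.    87.26  -4.89] -> row [ 40.26 -40.84   0.11] [ -31.32   -4.57 -161.1 ]
```

```bash
python3 -m creep '8 -8 0 0 0 -33 8.5; 20 -20 0 0 0 -82 8.5; 30 -30 0 0 0 -123 8.5; 40.3 -40.8 0 0 0 -150 7; 40.3 -40.8 0 0 0 -164 7; 40.3 -40.8 0 0 0 -164 7; 40.3 -40.8 0 0 0 -164 7; 40.3 -40.8 0 0 0 -164 7; 40.3 -40.8 0 0 0 -164 7; 40.3 -40.8 0 0 0 -164 7; 40.3 -40.8 0 0 0 -164 7; 40.3 -40.8 0 0 0 -164 7; 40.3 -40.8 0 0 0 -164 7; 40.3 -40.8 0 0 0 -164 7; 40.3 -40.8 0 0 0 -164 7; 40.3 -40.8 0 0 0 -164 7; 40.3 -40.8 0 0 0 -164 7; 40.3 -40.8 0 0 0 -164 7; 40.3 -40.8 0 0 0 -164 7; 40.3 -40.8 0 0 0 -164 7'; python3 -c "
from h import *
row([-235,24,120],front(22))"
```

```text
time: 2.1
tool_pos: [445.1, -27.5, 230.7]
tcp_rot: [179.9, -0.1, -174.0]
ft_force: [0.2, 0.4, 0.4]
finger_gap: 70.4
t 2.1 now [-244.75   23.78  230.69] F [0.24 0.37 0.4 ] gap 70.36260539182365 j [ -10.2   -17.04  108.48    0.09   88.64 -106.24] -> row [-0.99 -0.   11.07] [  0.16 -22.06   0.27]
```

```bash
python3 -m creep '-1 0 2 0 -8 0 7; -1 0 4 0 -16 0 7; -1 0 6 0 -22 0 7; -1 0 9 0 -22 0 7; -1 0 11 0 -22 0 7; -1 0 11 0 -22 0 7; -1 0 11 0 -22 0 7'; python3 - <<'E'
from h import *
for n in("top","wrist"): cv2.imwrite(f"pics/{n}1.png",imaging.snapshot(n)[:,:,::-1])
row([-225,24,12],front(22))
E
```

```text
time: 2.8
tool_pos: [454.9, -26.2, 121.0]
tcp_rot: [179.8, 21.9, -174.2]
ft_force: [0.5, -0.5, 0.4]
finger_gap: 70.1
t 2.9 now [-233.88   23.74  122.41] F [ 1.4  -0.31  0.39] gap 70.09773043549838 j [ -16.49  -35.78  135.81    9.64   59.85 -115.82] -> row [ 3.32  0.   10.57] [0.18 0.04 0.18]
```

View pics/wrist1.png

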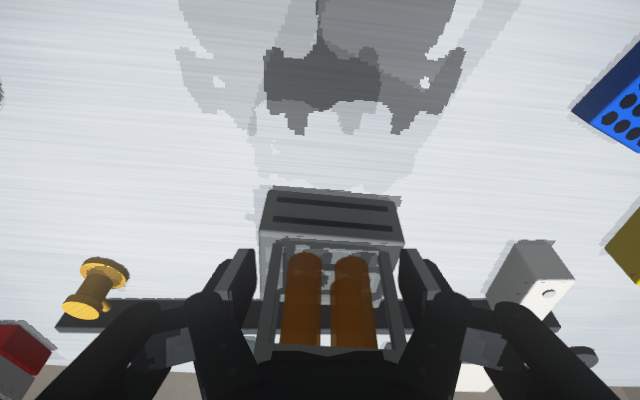

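The wrist view shows the crate's front tub face at (330,215) between the two fingers, with nothing under them. Next I descend behind it.

```bash
python3 -m creep '1.1 0 3 0 0 0 7; 2.2 0 6 0 0 0 7; 3 0 9 0 0 0 7; 3.3 0 10.6 0 0 0 7; 3.3 0 10.6 0 0 0 7; 3.3 0 10.6 0 0 0 7'; python3 - <<'E'
from h import *
cv2.imwrite(f"pics/scene2.png",imaging.snapshot("scene")[100:300,200:460,::-1].repeat(3,0).repeat(3,1))
row([-190,24,12],front(22))
E
```

```text
time: 3.5
tool_pos: [465.9, -25.4, 12.9]
tcp_rot: [179.9, 22.1, -174.1]
ft_force: [0.0, -0.7, 0.3]
finger_gap: 70.1
t 3.55 now [-223.34   23.5    13.61] F [ 0.32  0.12 -0.99] gap 69.94947882912685 j [ -15.84  -21.29  138.84   12.07   42.41 -119.29] -> row [-3.03  0.04  1.41] [0.14 0.15 0.19]
```

View pics/scene2.png

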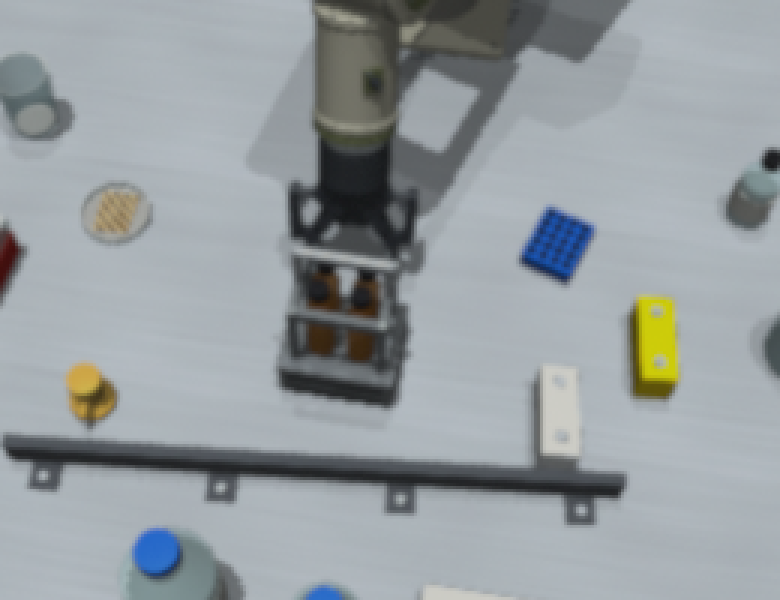

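```bash
python3 -m creep '-0.9 0 0.4 0 0 0 7; -1.9 0 0.8 0 0 0 7; -2.8 0 1.1 0 0 0 7; -3.3 0 1.3 0 0 0 7; -3.9 0 1.6 0 0 0 7; -4.5 0 1.8 0 0 0 7; -5 0 2 0 0 0 7; -5.5 0 2.2 0 0 0 7; -6 0 2.4 0 0 0 7; -6.5 0 2.6 0 0 0 7; -6.5 0 2.6 0 0 0 7'; python3 - <<'E'
from h import *
cv2.imwrite("pics/top3.png",imaging.snapshot("top")[100:230,190:450,::-1].repeat(3,0).repeat(3,1))
row([-130,24,12],front(22))
E
```

```text
time: 4.65
tool_pos: [536.7, -18.4, 15.1]
tcp_rot: [179.9, 22.2, -174.0]
ft_force: [-0.7, -0.8, 0.1]
finger_gap: 69.9
t 4.7 now [-152.78   23.62   15.05] F [ 1.14  0.13 -0.38] gap 69.95478028902798 j [ -12.07   -7.81  127.93   10.75   39.16 -115.14] -> row [-1.99  0.03  1.14] [0.13 0.22 0.19]
```

View pics/top3.png

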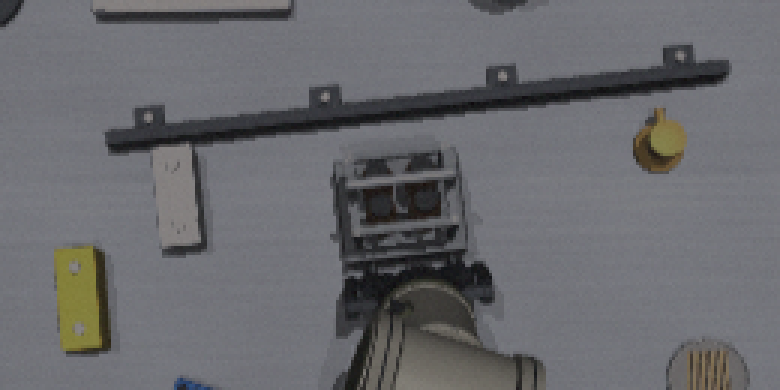

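The top view shows the crate turned square to the rail, with about 45 mm still to go. I'll continue in gentler steps.

```bash
python3 -m creep '-0.6 0 0.3 0 0 0 7; -1.2 0 0.6 0 0 0 7; -1.8 0 0.9 0 0 0 7; -2.4 0 1.1 0 0 0 7; -2.9 0 1.3 0 0 0 7; -3.4 0 1.5 0 0 0 7; -3.7 0 1.6 0 0 0 7; -3.7 0 1.6 0 0 0 7'; python3 - <<'E'
from h import *
cv2.imwrite("pics/top4.png",imaging.snapshot("top")[110:220,220:380,::-1].repeat(5,0).repeat(5,1))
row([-108,24,12],front(22))
E
```

```text
time: 5.5
tool_pos: [576.6, -14.2, 14.3]
tcp_rot: [179.9, 22.2, -174.0]
ft_force: [-1.5, -0.4, -1.4]
finger_gap: 69.8
t 5.55 now [-112.55   23.86   14.33] F [-2.54  1.6  -2.  ] gap 69.97416449813822 j [ -10.43   -1.12  121.77    9.97   38.4  -113.08] -> row [-0.33  0.01  0.39] [0.14 0.21 0.2 ]
```

View pics/top4.png

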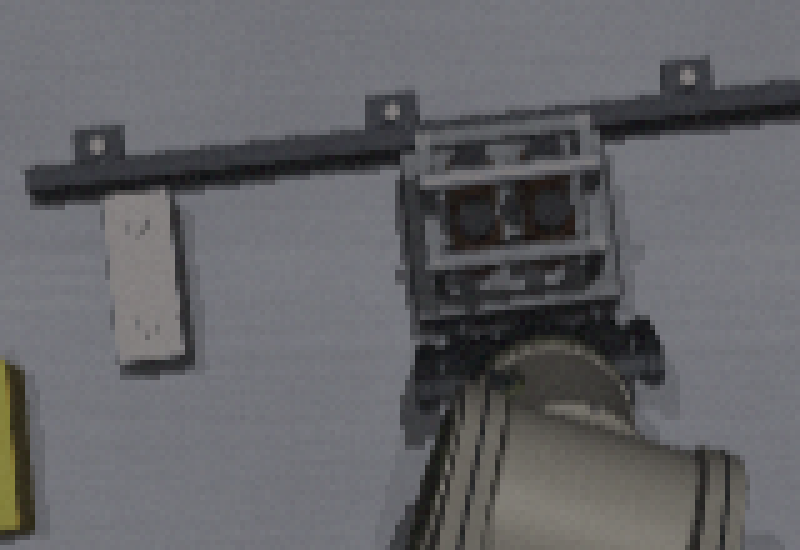

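```bash
python3 -m creep '-0.2 0 0.1 0 0 0 7; -0.4 0 0.2 0 0 0 7; -0.4 0 0.2 0 0 0 7';python3 -m creep '-0.2 0 0.1 0 0 0 7; -0.4 0 0.2 0 0 0 7; -0.4 0 0.2 0 0 0 7'; python3 - <<'E'
from h import *
row([-108,24,12],front(22))
E
```

```text
time: 5.85
tool_pos: [581.0, -13.7, 14.2]
tcp_rot: [179.9, 22.2, -174.0]
ft_force: [-5.1, 0.3, 2.1]
finger_gap: 70.1
time: 6.15
tool_pos: [582.8, -13.3, 12.8]
tcp_rot: [179.9, 21.9, -174.0]
ft_force: [-25.1, -3.6, 16.7]
finger_gap: 70.0
t 6.15 now [-106.34   24.15   12.77] F [-25.34  -1.07  16.73] gap 69.9520627122369 j [ -10.15    0.23  120.53    9.72   38.57 -112.65] -> row [ 0.18 -0.01  0.01] [ 0.19 -0.11  0.22]
```

The force rose to 25 N, so the crate is seated against the rail. Now I back off and go round to its right (−y) side.

```bash
python3 -m creep '1.5 0 -0.6 0 0 0 7; 3.5 0 -1.4 0 0 0 7; 5.5 0 -2.2 0 0 0 7; 5.5 0 -2.2 0 0 0 7; 3.7 0 -6.7 0 0 0 7; 2 0 -11 0 0 0 7; 0.5 0 -15 0 0 0 7; 0.5 0 -15 0 0 0 7; 0.5 0 -15 0 0 0 7'; python3 - <<'E'
from h import *
row([-165,-130,150],side(35))
E
```

```text
time: 7.05
tool_pos: [524.9, -20.2, 153.1]
tcp_rot: [-180.0, 22.2, -174.0]
ft_force: [0.4, -0.3, -1.0]
finger_gap: 70.0
t 7.05 now [-164.67   23.02  153.14] F [ 0.36 -0.32 -0.98] gap 70.02806429492284 j [ -12.66  -23.21  124.26    8.2    58.07 -111.74] -> row [  0.22 -15.3    0.25] [-34.51  21.43   7.04]
```

```bash
python3 -m creep '0 -4 0 0 0 0 6; 0 -8 0 0 0 0 4; 0 -12 0 -7 4 1.4 2; 0.2 -15.3 0.2 -14 8.6 2.8 0; 0.2 -15.3 0.2 -21 13 4.2 0; 0.2 -15.3 0.2 -28 17 5.6 0; 0.2 -15.3 0.2 -34.5 21.4 7 0; 0.2 -15.3 0.2 -34.5 21.4 7 0; 0.2 -15.3 0.2 -34.5 21.4 7 0; 0.2 -15.3 0.2 -34.5 21.4 7 0'; python3 - <<'E'
from h import *
im=imaging.snapshot("top"); cv2.imwrite("pics/top5f.png",im[:,:,::-1])
cv2.imwrite("pics/top5.png",im[110:220,210:370,::-1].repeat(5,0).repeat(5,1))
row([-50,-95,60],side(35)); row([-50,-85,17],side(35))
E
```

```text
time: 8.05
tool_pos: [540.1, -172.2, 151.0]
tcp_rot: [145.1, 0.2, -174.2]
ft_force: [0.4, 0.5, 0.2]
finger_gap: 0.1
t 8.1 now [-164.54 -129.75  152.2 ] F [ 0.8  -0.13  0.72] gap -0.1444592550924396 j [ -38.46   24.89   79.93   24.67   99.93 -135.41] -> row [-11.42  -2.44   9.59] [-0.21  0.17  0.17]
t 8.1 now [-164.54 -129.75  152.2 ] F [ 0.8  -0.13  0.72] gap -0.1444592550924396 j [ -38.46   24.89   79.93   24.67   99.93 -135.41] -> row [-11.4   -4.07  13.69] [-0.21  0.17  0.17]
```

View pics/top5.png

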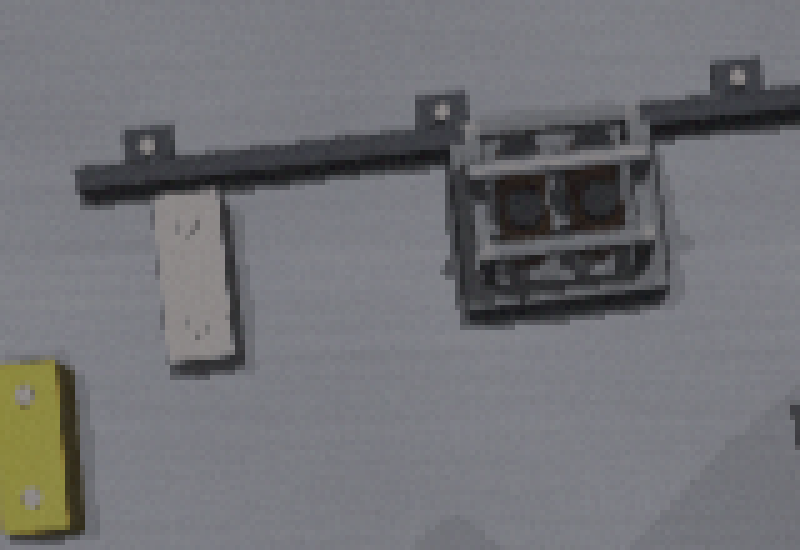

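```bash
python3 - <<'E'
from h import *
ct=imaging.camera_info("top")
for v in (15,20,25,30): print(v,proj(ct,(RR@np.array([[-100,v+60,55],[-100,v-60,55]]).T).T+R0).ravel())
R_=[(a,b,z) for z in(0,40) for a,b in((0,-310),(14,-310),(14,310),(0,310))]
c=[R0[0]+(RR@[-50,20,0])[0],R0[1]+(RR@[-50,20,0])[1],RL[2]]
s=(RR@[-60,244.7,0])+R0; s[2]=RL[2]
overlay(cv2.imread("pics/top5f.png"),ct,[(pose(s,box(100,40,50)),(0,0,255)),(pose(c,box(100,120,55)),(0,255,0)),(pose(RL,R_),(255,255,0))],5,(210,110),"pics/ov5.png",(160,110))
E
```

```text
15 [307.37 170.7  348.55 166.06]
20 [305.65 170.89 346.83 166.25]
25 [303.94 171.08 345.12 166.45]
30 [302.23 171.28 343.4  166.64]
```

View pics/ov5.png

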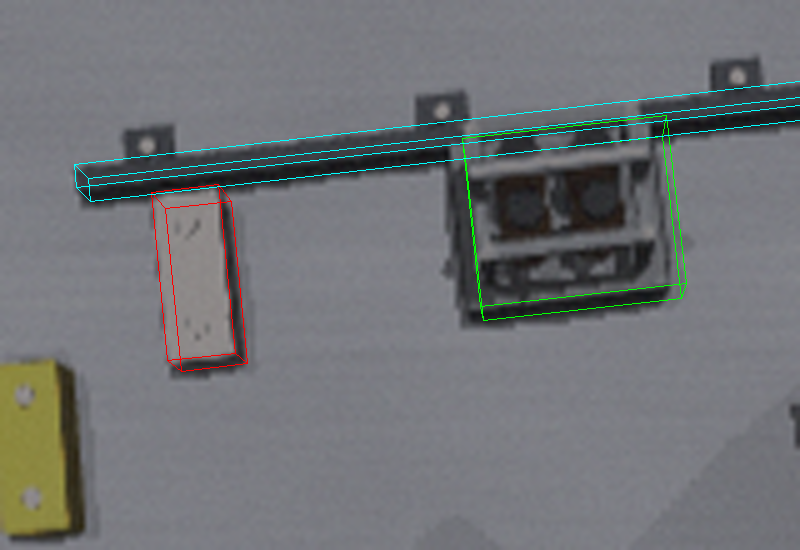

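```bash
python3 -m creep '-4 -1 3 0 0 0 0; -8 -2 6 0 0 0 0; -11.7 -2.4 9.6 0 0 0 0; -11.7 -3.2 12 0 0 0 0; -11.7 -4 13.5 0 0 0 0; -11.7 -4 13.5 0 0 0 0; -11.7 -4 13.5 0 0 0 0'; python3 - <<'E'
from h import *
cv2.imwrite("pics/top6.png",imaging.snapshot("top")[90:220,210:470,::-1].repeat(3,0).repeat(3,1))
cv2.imwrite("pics/wrist6.png",imaging.snapshot("wrist")[:,:,::-1])
row([-47,-45,18],side(35));row([-47,85,18],side(35))
E
```

```text
time: 8.8
tool_pos: [653.1, -117.2, 21.3]
tcp_rot: [145.3, 0.4, -174.2]
ft_force: [0.1, -0.4, -0.9]
finger_gap: -0.2
t 8.9 now [-46.06 -87.17  22.04] F [0.55 0.11 1.15] gap -0.11790553453003327 j [ -29.7    43.54   68.35   27.84   89.67 -131.13] -> row [0.1  3.24 2.73] [-0.35  0.38  0.24]
t 8.9 now [-46.06 -87.17  22.04] F [0.55 0.11 1.15] gap -0.11790553453003327 j [ -29.7    43.54   68.35   27.84   89.67 -131.13] -> row [ 0.1  13.93 10.12] [-0.35  0.38  0.24]
```

View pics/top6.png

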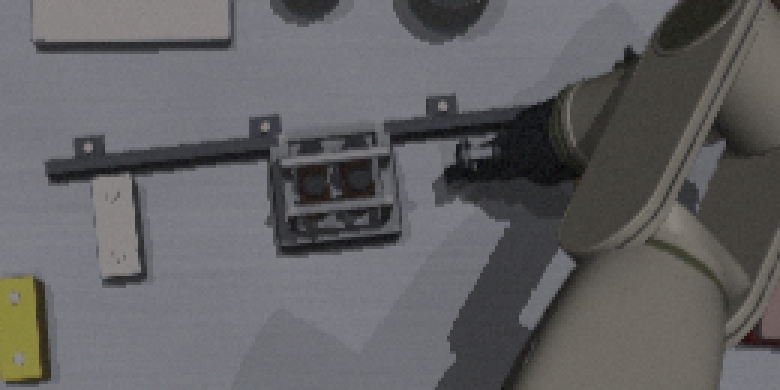

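View pics/wrist6.png

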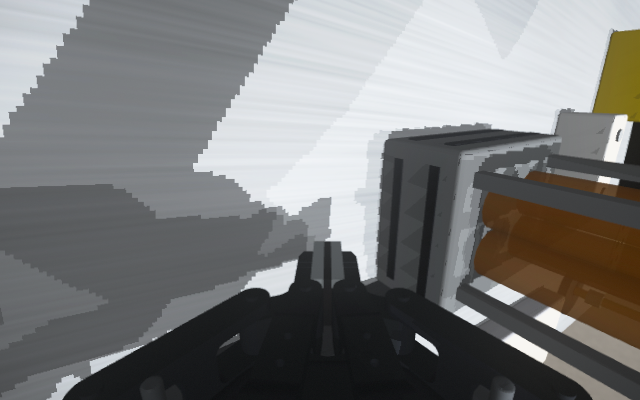

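The wrist view shows the shut finger tips at (325,250), clear of the tub's side face at (385,200); the body and knuckles lean away from the frame. Pushing along the rail.

```bash
python3 -m creep '0 1.2 1 0 0 0 0; 0 2 1.7 0 0 0 0; 0 2.7 2.2 0 0 0 0; 0 3.2 2.6 0 0 0 0; 0 3.7 2.9 0 0 0 0; 0 4.2 3.3 0 0 0 0; 0 4.7 3.7 0 0 0 0; 0 5.2 4 0 0 0 0; 0 5.7 4.4 0 0 0 0; 0 6.2 4.7 0 0 0 0; 0 6.7 5.1 0 0 0 0; 0 7.2 5.4 0 0 0 0; 0 7.2 5.4 0 0 0 0'; python3 - <<'E'
from h import *
cv2.imwrite("pics/top7.png",imaging.snapshot("top")[90:220,210:370,::-1].repeat(5,0).repeat(5,1))
row([-47,40,18],side(35));row([-47,85,18],side(35))
E
```

```text
time: 10.2
tool_pos: [645.1, -29.7, 18.9]
tcp_rot: [145.5, 0.5, -174.3]
ft_force: [-3.0, -6.1, 2.8]
finger_gap: 0.0
t 10.25 now [-45.98   1.56  18.92] F [-3.38 -5.55  4.27] gap -0.3397952086431094 j [ -23.74   37.88   77.15   29.98   84.17 -127.84] -> row [0.11 3.11 2.25] [-0.46  0.42  0.22]
t 10.25 now [-45.98   1.56  18.92] F [-3.38 -5.55  4.27] gap -0.3397952086431094 j [ -23.74   37.88   77.15   29.98   84.17 -127.84] -> row [0.11 6.82 4.81] [-0.46  0.42  0.22]
```

View pics/top7.png

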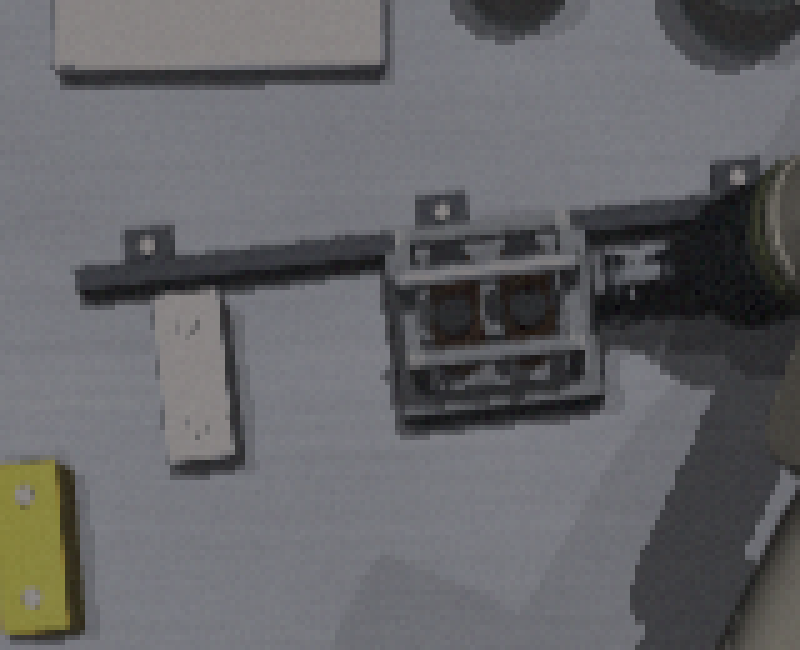

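```bash
python3 -m creep '0 0.5 0.4 0 0 0 0; 0 1 0.7 0 0 0 0; 0 1.5 1.1 0 0 0 0; 0 2 1.4 0 0 0 0; 0 2.5 1.8 0 0 0 0; 0 3 2.1 0 0 0 0; 0 3.5 2.5 0 0 0 0; 0 4 2.8 0 0 0 0; 0 4.5 3.2 0 0 0 0; 0 5 3.5 0 0 0 0; 0 5.5 3.9 0 0 0 0; 0 6 4.2 0 0 0 0; 0 6.5 4.6 0 0 0 0; 0 6.9 4.8 0 0 0 0; 0 6.9 4.8 0 0 0 0'; python3 - <<'E'
from h import *
cv2.imwrite("pics/top8.png",imaging.snapshot("top")[90:220,210:370,::-1].repeat(5,0).repeat(5,1))
row([-47,95,18],side(35))
E
```

```text
time: 11.75
tool_pos: [636.8, 52.4, 18.9]
tcp_rot: [145.6, 0.5, -174.3]
ft_force: [-2.8, -8.6, 4.1]
finger_gap: 0.2
t 11.8 now [-46.02  84.07  18.87] F [-4.52 -8.02  3.84] gap 0.019363654146071312 j [ -17.52   33.7    83.21   32.07   79.61 -123.95] -> row [0.1  0.85 0.69] [-0.58  0.44  0.21]
```

View pics/top8.png

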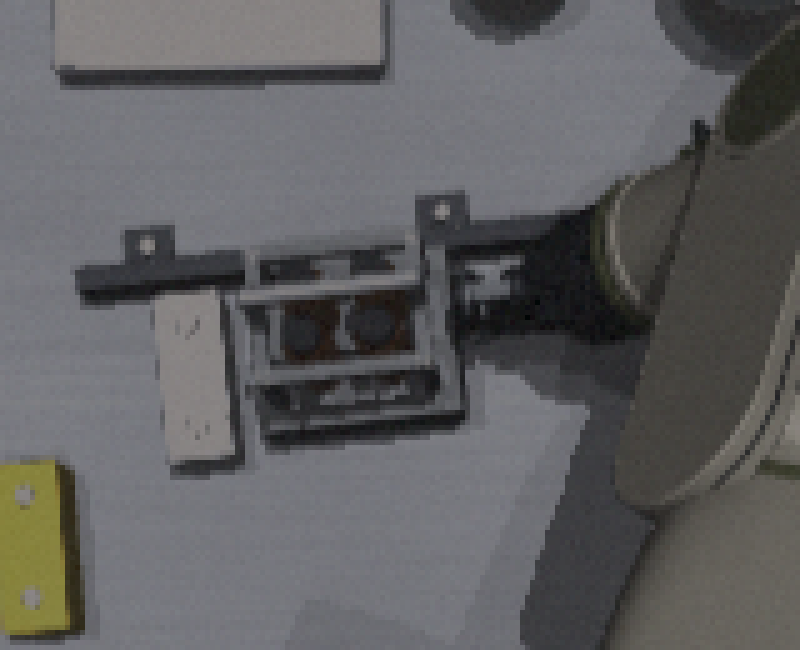

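Square to the rail, with about 15 mm left to the stop. I'll creep in 3 mm steps and watch the force.

```bash
python3 -m creep '0 0.3 0.2 0 0 0 0; 0 0.6 0.4 0 0 0 0; 0 0.9 0.6 0 0 0 0; 0 0.9 0.6 0 0 0 0'; python3 -m creep '0 0.2 0.1 0 0 0 0; 0 0.4 0.3 0 0 0 0; 0 0.4 0.3 0 0 0 0'; python3 - <<'E'
from h import *
row([-47,100,18],side(35))
E
```

```text
time: 12.2
tool_pos: [635.8, 62.2, 18.9]
tcp_rot: [145.7, 0.5, -174.4]
ft_force: [-1.2, -5.1, 0.6]
finger_gap: 0.1
time: 12.5
tool_pos: [635.6, 65.6, 18.9]
tcp_rot: [145.8, 0.5, -174.4]
ft_force: [-2.6, -8.7, 2.8]
finger_gap: 0.2
t 12.5 now [-45.97  97.32  18.93] F [-3.51 -8.43  2.84] gap 0.20989694731806222 j [ -16.39   32.99   84.11   32.28   78.72 -123.12] -> row [0.1  0.17 0.23] [-0.82  0.49  0.18]
```

```bash
python3 -m creep '0 0.2 0.1 0 0 0 0; 0 0.3 0.2 0 0 0 0; 0 0.3 0.2 0 0 0 0'; python3 - <<'E'
from h import *
cv2.imwrite("pics/top9.png",imaging.snapshot("top")[90:220,210:370,::-1].repeat(5,0).repeat(5,1))
row([-47,100,18],side(35))
E
```

```text
time: 12.8
tool_pos: [635.3, 67.6, 19.0]
tcp_rot: [145.9, 0.5, -174.4]
ft_force: [-2.1, -7.0, 1.4]
finger_gap: 0.2
t 12.85 now [-46.03  99.38  18.92] F [-1.9  -7.73  2.9 ] gap -0.0855760070727461 j [ -16.18   32.82   84.3    32.25   78.52 -122.93] -> row [0.1  0.   0.11] [-0.94  0.51  0.15]
```

View pics/top9.png

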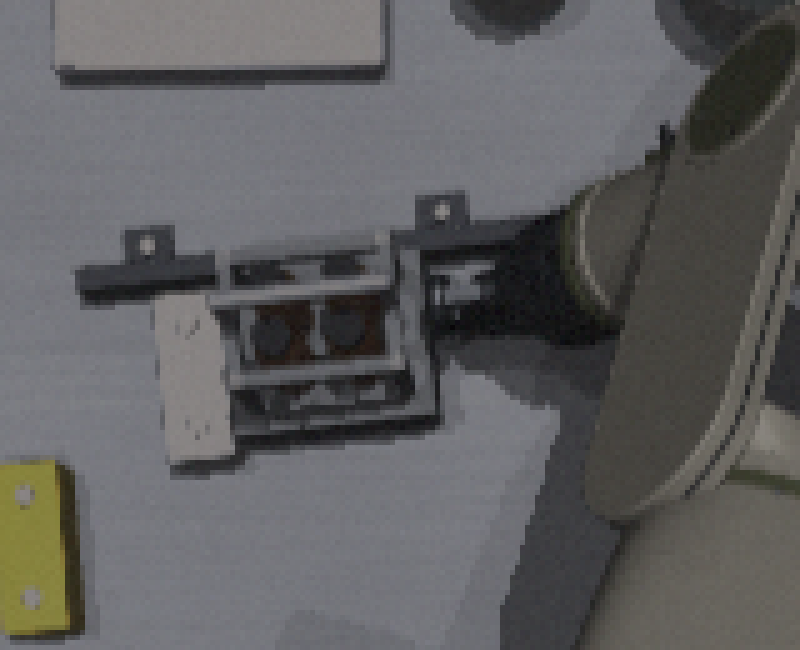

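```bash
python3 -m creep '0 0.2 0.1 0 0 0 0; 0 0.3 0.2 0 0 0 0; 0 0.3 0.2 0 0 0 0'; python3 -m creep '0 0.2 0.1 0 0 0 0; 0 0.2 0.1 0 0 0 0'; python3 - <<'E'
from h import *
row([-47,100,18],side(35))
E
```

```text
time: 13.15
tool_pos: [635.2, 68.5, 19.0]
tcp_rot: [146.2, 0.5, -174.5]
ft_force: [-4.3, -14.9, 3.3]
finger_gap: 0.2
time: 13.35
tool_pos: [635.2, 68.4, 19.0]
tcp_rot: [146.4, 0.5, -174.5]
ft_force: [-2.3, -11.2, 1.5]
finger_gap: -0.0
t 13.35 now [-46.02 100.15  19.05] F [ -3.45 -10.94   1.51] gap -0.014173636263925826 j [ -15.96   32.5    84.57   32.     78.16 -122.59] -> row [ 0.1  -0.07  0.08] [-1.36  0.61  0.07]
```

```bash
python3 -m creep '0 0.3 0.2 1 0 0 0; 0 0.5 0.3 1 0 0 0; 0 0.5 0.3 1 0 0 0'; python3 - <<'E'
from h import *
row([-47,100,18],side(35))
E
```

```text
time: 13.65
tool_pos: [635.3, 68.6, 19.2]
tcp_rot: [147.8, 0.6, -174.6]
ft_force: [-5.7, -26.3, 4.8]
finger_gap: 0.2
t 13.65 now [-45.93 100.31  19.21] F [ -8.31 -25.64   4.85] gap 0.15459602942109954 j [ -15.33   31.68   85.09   30.93   77.25 -121.61] -> row [ 0.11 -0.09  0.08] [-2.83  0.71 -0.  ]
```

Stop contact: 26 N with no advance. I'll back off and check whether the final squaring push is needed.

```bash
python3 -m creep '0 -1.5 -1 0 0 0 0; 0 -3.3 -2.2 0 0 0 0; 0 -5 -3.3 0 0 0 0; 0 -5 -6 0 0 0 0; 0 -5 -10 0 0 0 0; 0 -5 -14 0 0 0 0; 0 -5 -17 0 0 0 0; 0 -5 -17 0 0 0 0'; python3 - <<'E'
from h import *
im=imaging.snapshot("top"); cv2.imwrite("pics/top10f.png",im[:,:,::-1]); cv2.imwrite("pics/scene10.png",imaging.snapshot("scene")[180:290,310:450,::-1].repeat(5,0).repeat(5,1))
cv2.imwrite("pics/top10.png",im[110:210,210:330,::-1].repeat(6,0).repeat(6,1))
cv2.imwrite("pics/wrist10.png",imaging.snapshot("wrist")[:,:,::-1])
row([-165,0,200],front(22)); row([-200,140,120],front(22))
E
```

```text
time: 14.45
tool_pos: [649.3, -67.8, 141.6]
tcp_rot: [148.1, 1.0, -174.8]
ft_force: [0.7, -1.2, 0.3]
finger_gap: -0.2
t 14.6 now [-48.44 -32.65 135.54] F [-0.77  0.25 -0.83] gap 0.08822122306887535 j [ -25.44   30.19   73.73   27.57   93.13 -123.59] -> row [11.62  6.18 -3.85] [ 31.75 -20.78  -6.44]
t 14.6 now [-48.44 -32.65 135.54] F [-0.77  0.25 -0.83] gap 0.08822122306887535 j [ -25.44   30.19   73.73   27.57   93.13 -123.59] -> row [15.3  13.76 10.34] [ 31.75 -20.78  -6.44]
```

View pics/top10.png

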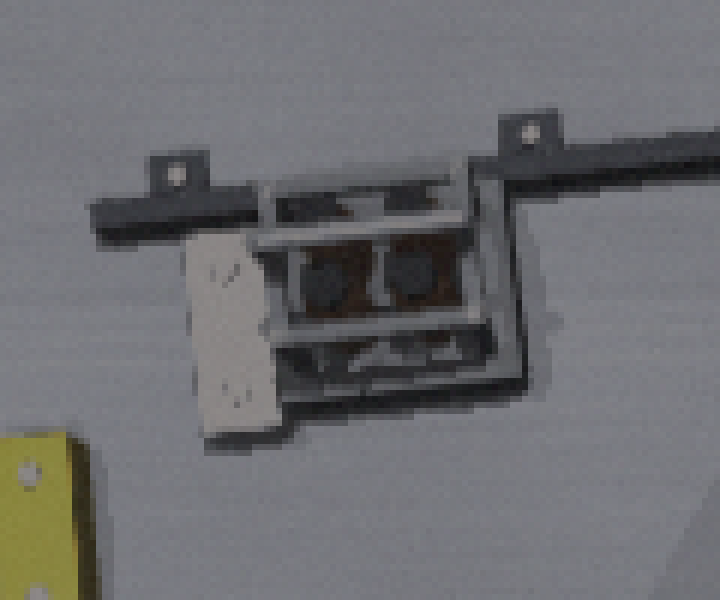

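View pics/scene10.png

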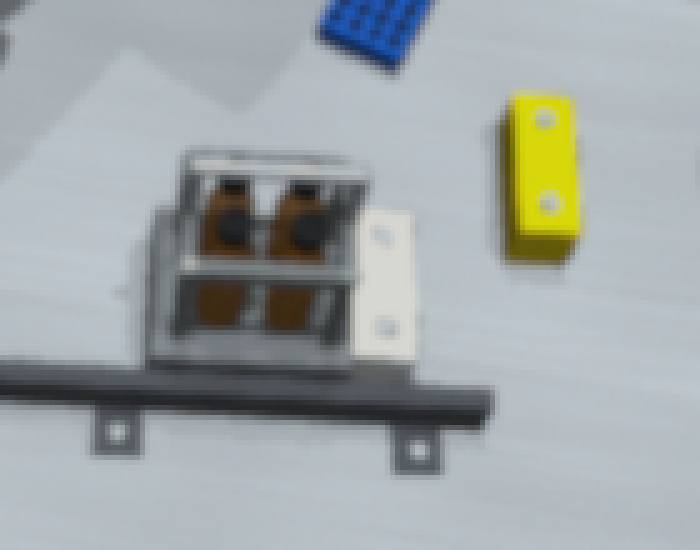

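View pics/wrist10.png

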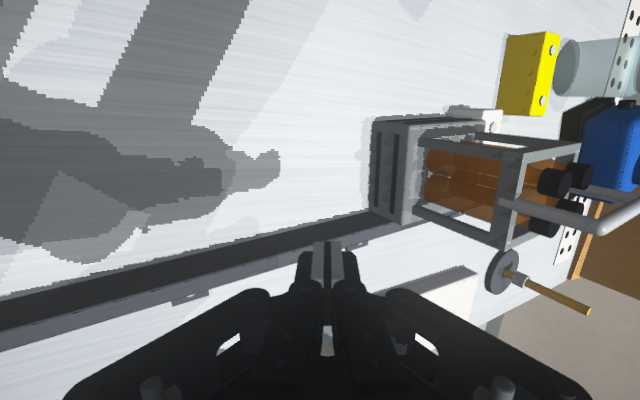

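Both gaps look closed in the top and scene views: the crate's left edge meets the stop at (275,350) in the top crop. One light two-finger push from the front will make sure it is square against the rail.

```bash
python3 -m creep '4 0 0 0 0 0 0; 8 0 0 0 0 0 0; 12 0 -1 5 -3 -1 2; 16 0 -1 11 -7 -2 4; 16 4 0 18 -11 -3 6; 16 8 4 25 -16 -5 6; 16 12 7 31.7 -20.8 -6.4 6; 15.5 14.5 10 31.7 -20.8 -6.4 6; 15.5 14.5 10 31.7 -20.8 -6.4 6; 15.5 14.5 10 31.7 -20.8 -6.4 6; 15.5 14.5 10 31.7 -20.8 -6.4 6; 15.5 14.5 10 31.7 -20.8 -6.4 6'; python3 - <<'E'
from h import *
row([-150,155,12],front(22))
cv2.imwrite("pics/wrist11.png",imaging.snapshot("wrist")[:,:,::-1])
E
```

```text
time: 15.8
tool_pos: [475.2, 96.2, 126.1]
tcp_rot: [179.9, 21.9, -174.3]
ft_force: [-0.1, -1.3, 0.7]
finger_gap: 60.1
t 15.8 now [-202.42  143.87  126.06] F [-0.24 -1.24  0.73] gap 60.06363099802874 j [  5.21 -29.72 131.59   0.28  56.22 -90.6 ] -> row [-0.61  1.11 12.54] [ 0.04 -0.09 -0.05]
```

View pics/wrist11.png

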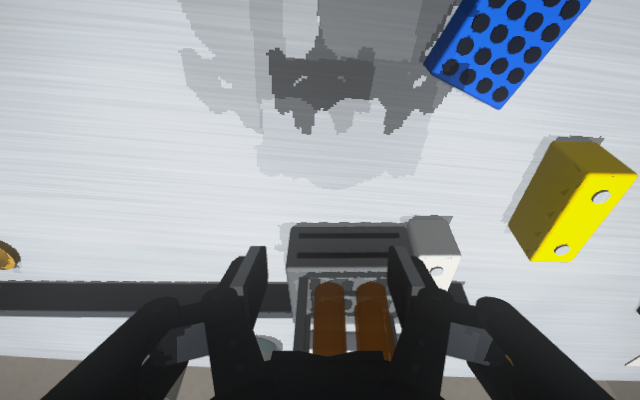

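```bash
python3 -m creep '0 1 3 0 0 0 6; 0 1 6 0 0 0 6; 0 1 9 0 0 0 6; -0.5 1 11.5 0 0 0 6; -0.5 1 12.5 0 0 0 6; -0.5 1 12.5 0 0 0 6; -0.5 1 12.5 0 0 0 6'; python3 - <<'E'
from h import *
row([-108,154,12],front(22))
E
```

```text
time: 16.55
tool_pos: [525.9, 109.2, 12.1]
tcp_rot: [179.9, 21.9, -174.6]
ft_force: [0.5, 0.6, 0.5]
finger_gap: 59.7
t 16.55 now [-150.75  151.71   12.11] F [0.56 0.53 0.52] gap 59.66893116684791 j [  6.49  -7.3  127.75  -0.54  37.69 -88.61] -> row [-3.96  0.25  1.6 ] [-0.05 -0.13 -0.28]
```

```bash
python3 -m creep '-0.8 0 0.3 0 0 0 6; -1.6 0.1 0.6 0 0 0 6; -2.4 0.2 0.9 0 0 0 6; -3.2 0.2 1.3 0 0 -0.3 6; -3.6 0.2 1.4 0 0 -0.3 6; -3.9 0.2 1.6 0 0 -0.3 6; -3.9 0.2 1.6 0 0 -0.3 6'; python3 -m creep '-0.2 0 0.1 0 0 0 6; -0.4 0 0.2 0 0 0 6; -0.4 0 0.2 0 0 0 6';  python3 - <<'E'
from h import *
row([-108,154,12],front(22))
E
```

```text
time: 17.25
tool_pos: [567.6, 115.4, 11.5]
tcp_rot: [-179.9, 21.8, -174.2]
ft_force: [-0.7, -0.3, -0.1]
finger_gap: 60.1
time: 17.55
tool_pos: [568.5, 115.6, 9.0]
tcp_rot: [-179.9, 21.4, -174.2]
ft_force: [-19.7, -2.0, 12.2]
finger_gap: 60.0
t 17.55 now [-107.65  153.79    9.  ] F [-19.76  -0.05  12.25] gap 60.001030517061864 j [  6.67   0.46 120.64  -0.63  37.51 -88.69] -> row [-0.08  0.02 -0.29] [-0.04 -0.6   0.06]
```

```bash
python3 -m creep '-0.3 0 0 0 0 0 6; -0.3 0 0 0 0 0 6'; python3 -c "
from h import *
row([-108,154,12],front(22))"; python3 -m creep '1.5 0 -0.7 0 0 0 6; 3.5 0 -1.6 0 0 0 6; 5.5 0 -2.5 0 0 0 6; 4.3 0 -6 0 0 0 6; 2.5 0 -10 0 0 0 6; 2 0 -14 0 0 0 6; 2 0 -18 0 0 0 6; 2 0 -18 0 0 0 6'; python3 -c "
from h import *
row([-230,-200,260],front(22))"
```

```text
time: 17.75
tool_pos: [568.3, 115.7, 8.3]
tcp_rot: [-179.9, 21.1, -174.2]
ft_force: [-14.8, -2.8, 11.0]
finger_gap: 60.2
t 17.75 now [-107.83  153.91    8.35] F [-15.01  -1.27  10.99] gap 60.21113930535188 j [  6.69   0.73 120.34  -0.63  37.88 -88.7 ] -> row [-0.11  0.01 -0.35] [-0.05 -0.95  0.08]
time: 18.55
tool_pos: [488.1, 108.0, 176.7]
tcp_rot: [-179.9, 21.7, -174.2]
ft_force: [1.7, -0.6, 0.5]
finger_gap: 59.9
t 18.55 now [-188.46  154.25  176.68] F [ 1.65 -0.76  0.5 ] gap 59.93442390226497 j [  6.94 -29.17 125.76  -0.53  61.73 -88.73] -> row [  0.84 -35.43  -9.26] [-0.03 -0.31  0.09]
```

```bash
python3 -m creep '2 0 -3 0 0 0 6; 2 -4 -6 0 0 0 6; 2 -9 -7 0 0 0 6; 2 -14 -7 0 0 0 6; 2 -14 -7 0 0 0 6; 2 -14 -7 0 0 0 6'; python3 - <<'E'
from h import *
im=imaging.snapshot("top")[:,:,::-1].copy(); ct=imaging.camera_info("top"); cs=imaging.camera_info("scene"); sc=imaging.snapshot("scene")[:,:,::-1].copy()
cv2.imwrite("pics/topF.png",im); cv2.imwrite("pics/sceneF.png",sc)
cv2.imwrite("pics/wristF.png",imaging.snapshot("wrist")[:,:,::-1])
R_=[(a,b,z) for z in(0,40) for a,b in((0,-310),(14,-310),(14,310),(0,310))]
P=lambda x,v:list(((RR@[x,v,0])+R0)[:2])+[RL[2]]
th=[(pose(P(-60,244.7),box(100,40,50)),(0,0,255)),(pose(P(-50,164.7),box(100,120,55)),(0,255,0)),(pose(RL,R_),(255,255,0))]
overlay(im,ct,th,6,(210,110),"pics/ovFt.png",(120,95))
a=im[110:205,210:330].repeat(6,0).repeat(6,1); cv2.imwrite("pics/tF.png",a)
print(loc())
E
```

```text
time: 19.15
tool_pos: [457.6, -37.7, 233.7]
tcp_rot: [-180.0, 21.6, -174.5]
ft_force: [1.3, 0.4, -0.6]
finger_gap: 59.8
({'time': 19.3, 'joint_pos': array([ -17.43,  -39.01,  125.96,    8.77,   73.23, -114.43]), 'qd': array([ 1.25, -0.14, -0.17, -0.1 , -0.05, -0.34]), 'joint_efforts': array([ -1.22, -19.94, -53.21,   0.98,  -2.47,   0.01]), 'tool_pos': array([457.79, -34.26, 233.74]), 'tcp_rot': array([-179.98,   21.63, -174.06]), 'ft_force': array([-0.16,  0.54, -0.42]), 'wrist_torque': array([ 0.  ,  0.15, -0.  ]), 'finger_gap': 60.0677982081394}, array([-232.84,   15.77,  233.74]))
```

View pics/tF.png

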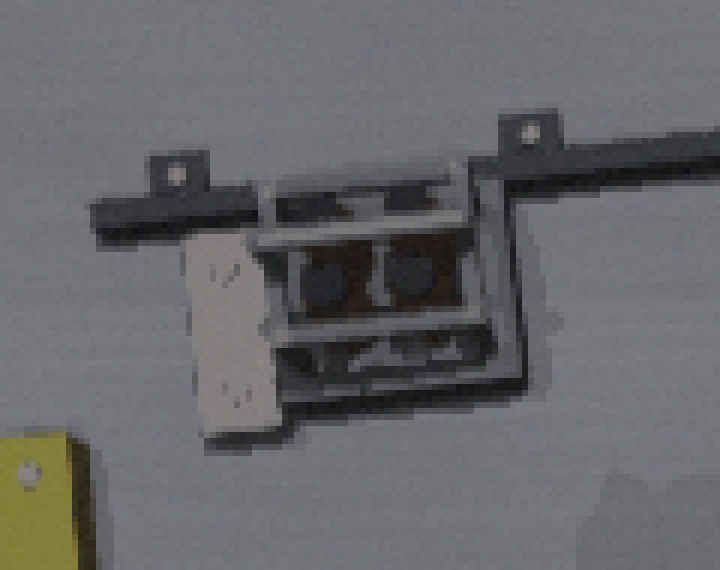

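View pics/ovFt.png

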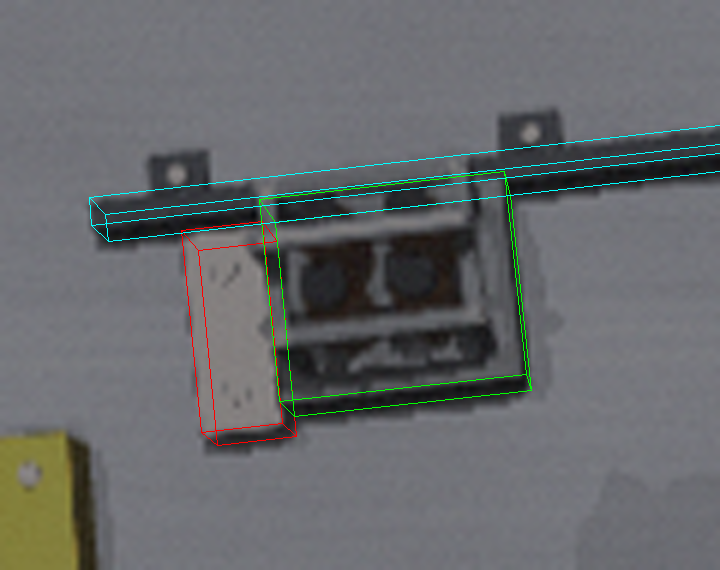

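View pics/wristF.png

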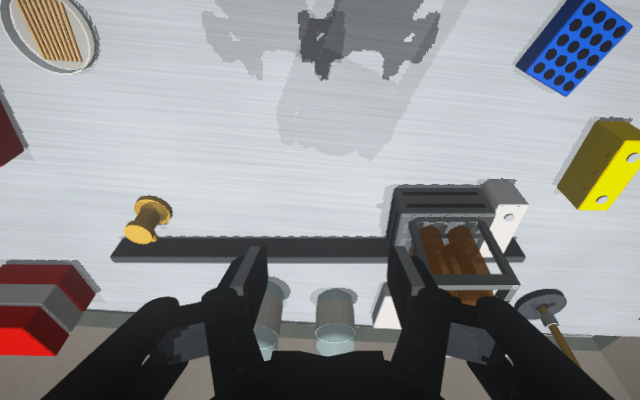

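View pics/sceneF.png

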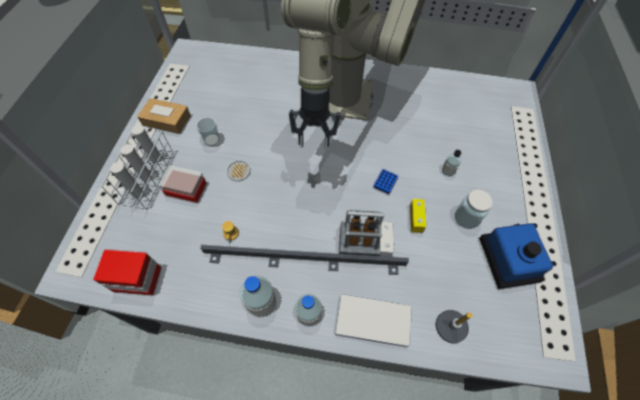

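The crate stands upright in the corner and matches the seated model overlay. The bystanders are at their starting pixels and the arm is clear. Handing in.

```bash
python3 -m creep '0 0 0 0 0 0 6; 0 0 0 0 0 0 6; 0 0 0 0 0 0 6'; python3 -c "
from bench import r
print(r.hand_in())"
```

```text
time: 19.6
tool_pos: [457.8, -33.0, 233.7]
tcp_rot: [-180.0, 21.6, -173.9]
ft_force: [-0.9, 0.4, -0.6]
finger_gap: 60.0
the job is handed in; nothing more can be done
None
```

The crate is in its parking corner, upright and let go, and I handed the job in at 19.6 s. I pushed its tub low: from the front with both fingers until it seated square on the rail, then along the rail with shut fingers until it met the white stop. A light second push from the front finished the squaring. The fingers never closed on it, and the gripper was tilted to keep its body off the frame.

**Force:** readings rose with no further advance at each contact: about 25 N at the rail, 26 N at the stop, and 20 N on the last push.

**Pictures:** the final top view matches the model of the crate touching both rail and stop to within about a pixel (roughly 3 mm). The wrist view shows no visible gap at the stop. By eye, nothing else had moved and the arm was clear. No check failed or disagreed at the end. The first camera fix of the stop was up to about 1 pixel off in the scene view, so I relied on the force readings for the final seating.

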